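Complete the packing trays with the loose connector shells

TASK

Each of the four packing trays is one shell short. Take the four loose shells standing on the bench and stand each one upright in the empty pocket of the tray that holds its own kind, setting it down gently, not dropping it, and without knocking the shells already packed. Leave the right-angle elbow and the black dust cap where they lie.

Things in the scene. Friction and masses are not known exactly. Their poses are not given: they have to be found in the camera images.
- coupling: Loose nickel-plated coupling shell, standing: round knurled ring 46 mm across, 20 mm high at the foot; above it a plain round barrel 34 mm across up to the top at 56 mm; about 120 g. Dark bore on top. Origin: centre of the underside; z up; any yaw. Grip the barrel from above, fingertips 24 mm or more above its underside.
- flanged: Loose nickel-plated square-flange shell, standing: flange 40 x 40 x 6 mm with four screw holes at the foot (flange sides along its x, y; it sits best square to the tray walls); above it a round barrel 28 mm across up to the top at 56 mm; about 110 g. Dark bore on top. Origin: centre of the underside; z up; any yaw. Grip the barrel from above, fingertips 24 mm or more above its underside.
- gland: Loose nickel-plated hexagon gland body, standing: hexagon 40 mm across flats, 18 mm high at the foot; above it a plain round barrel 24 mm across up to the top at 56 mm; about 120 g. Dark bore on top. Origin: centre of the underside; z up; any yaw. Grip the barrel from above, fingertips 24 mm or more above its underside.
- sleeve: Loose nickel-plated slim sleeve, standing: foot collar 26 mm across, 8 mm high; above it a plain round barrel 20 mm across up to the top at 62 mm; about 60 g. Dark bore on top. Origin: centre of the underside; z up; any yaw. Grip the barrel from above, fingertips 24 mm or more above its underside.
- tray_coupling: Fixed tray of knurled coupling shells, 136 x 136 mm, turned up to 0.4 rad. 2 x 2 pockets, 62 x 62 mm inside, floor at z = 4 mm, walls 4 mm thick, tops at z = 18 mm; pocket centres at x, y = +-33 mm. Three hold a fixed upright shell (tops at 60 to 66 mm); the empty pocket is at x = -33, y = +33 mm. Origin: centre of the underside; x, y along the walls, z up.
- tray_flanged: Fixed tray of square-flange shells, 136 x 136 mm, turned up to 0.4 rad. 2 x 2 pockets, 62 x 62 mm inside, floor at z = 4 mm, walls 4 mm thick, tops at z = 18 mm; pocket centres at x, y = +-33 mm. Three hold a fixed upright shell (tops at 60 to 66 mm); the empty pocket is at x = +33, y = -33 mm. Origin: centre of the underside; x, y along the walls, z up.
- tray_gland: Fixed tray of hexagon gland bodies, 136 x 136 mm, turned up to 0.4 rad. 2 x 2 pockets, 62 x 62 mm inside, floor at z = 4 mm, walls 4 mm thick, tops at z = 18 mm; pocket centres at x, y = +-33 mm. Three hold a fixed upright shell (tops at 60 to 66 mm); the empty pocket is at x = -33, y = -33 mm. Origin: centre of the underside; x, y along the walls, z up.
- tray_sleeve: Fixed tray of slim sleeves, 136 x 136 mm, turned up to 0.4 rad. 2 x 2 pockets, 62 x 62 mm inside, floor at z = 4 mm, walls 4 mm thick, tops at z = 18 mm; pocket centres at x, y = +-33 mm. Three hold a fixed upright shell (tops at 60 to 66 mm); the empty pocket is at x = +33, y = +33 mm. Origin: centre of the underside; x, y along the walls, z up.
- elbow: Loose nickel-plated right-angle shell, 58 mm long, 30 mm wide, 48 mm high: square block with one stub to the side (along -x) and one up. It has no tray and stays where it is. Origin: centre of the underside of its block.
- cap: Loose black dust cap, round, 44 mm across, 19 mm high. It stays where it is. Origin: centre of its underside.
Mind the look-alikes: they are no part of the job. Leave any purple look-alike of the flanged alone.

How it is judged:
By the outcome, as a careful person would: the job done as asked, in the order asked, and still so for the second after the job is handed in, with the robot touching nothing.
It also fails if it takes over 112 s, if anything falls off the work surface, if the arm or the gripper's body presses on something with over 40 N, if the wrist force passes 120 N, or if a joint passes its speed limit or range.

ROBOT

A 6-joint arm with a two-finger parallel gripper is mounted at the origin on the work surface. World frame = base frame: x ahead of the robot, y to its left, z up, the work surface at z = 0. Lengths are in m, angles in rad, forces in N, time in s.
With the tool pointing down it reaches from about 0.225 to 0.875 m from the base axis. Payload 3.4 kg.
Tool frame: the origin (TCP) lies at the very end of the fingers, on their centre line; the grasp point (between the pads) lies behind it (manip.grasp_offset is the z of the grasp point in the tool frame, in m); z points along the fingers, y is the line along which they close (so a half turn about z gives the same grasp; the last joint's range is limited). The gripper opens to 85 mm and grips with 20 to 120 N. Pads are 22 mm wide; open, the fingers measure 114 mm over their backs; the gripper's body (76 mm by 85 mm) begins 54 mm behind the grasp point. The pads swing forward as they close: fully open they stand 13 mm farther back than shut.
Start: joints at [-0.121, 0.276, 1.505, -0, 1.361, -0.121], TCP at [0.575, -0, 0.231] pointing down, gripper open.
Joint ranges: [-2.89, 2.89], [-0.75, 2.08], [0.22, 2.7], [-1.18, 4.32], [0.11, 2.71], [-2.7, 2.7]. Speed limits (rad/s): [2.57, 2.57, 3.14, 3.14, 3.14, 3.14].

INTERFACE

Orientations are given as a unit quaternion [w, x, y, z].
In Python, from rig import manip gives the robot as it stands.
- The arm moves only by the shell command python3 -m pendant 'ROWS' [FORCE]. ROWS is JSON, a list of rows, each an object of numbers: "dx", "dy", "dz": the shift along the tool's x, y, z in m; "rx", "ry", "rz": the turn, a rotation vector about the tool's x, y, z in degrees; "hand": the finger opening in m, from 0 to 0.0854. In form: [{"dx": .., "dy": .., "dz": .., "rx": .., "ry": .., "rz": .., "hand": ..}, ...]. A call has 1 to 12 rows; each row shifts and turns the commanded pose from where the row before left it, along the tool's axes as they then stand; what a row does not reach is not made up. A row lasts 1/12 s, in which the tool goes at most 41.7 mm and 7.16 degrees, less where a joint would pass 70% of its speed; a pose out of reach is approached as far as the arm can. A call is refused whole if a number of a shift passes 0.0417 or a number of a turn 7.16, either way. A call with a gripper value outside its range is refused whole. The fingers move at their own pace and stop on an object; FORCE is the grip in N (left out, the last holds). Time passes only in rows, so rows that do not move let the fingers close. It gives the time, the measured TCP pose, the force, the opening and the grip force at its end, in the units of the state.
- manip.get_state(): the state, without advancing time (a new reading comes with each control period).
- manip.get_image(name): name is "scene" or "side" or "wrist"; returns a dict with "frame" (480x640x3 uint8, red, green, blue), "fx", "fy", "cx", "cy" (pixels), "position" and "attitude" of the camera in the world; the wrist camera has in their place "mount" (4x4, takes a point from camera to tool coordinates, whose origin is the TCP and whose axes are the flange's). Camera axes: x right, y up, looking along -z (the intrinsics and any distortion apply to the point x, -y, -z); pixel columns grow to the right and rows downward; lengths in m; the calibration is good to about 2 mm. The wrist camera is an equidistant fisheye: a pixel r from the principal point sees the ray r / f radians off the axis. A picture is of the moment at which its call begins: read the wrist's pose just before it. There is no depth.
- manip.sign_off(): hands the job in; it is judged then, once.
The state is a dict: "clock": time; "qpos": joint angles; "qd": joint speeds; "effort": joint torques, N m; "position": TCP position; "ee_rot": TCP orientation; "contact_force": force on the tool from outside, world axes, zero at the start; "moment": the same for the moment, N m; "width": finger opening in m; "gripper_force": force on a finger pad.
Only numpy, scipy, OpenCV 4.12 (cv2) and the standard library are available. Lean on these libraries where they do the work, as an engineer would, in place of code of your own. Each camera call takes 0.05 s, during which the arm holds its last target. There are 200 camera calls.

## Working session

There is one attempt and no reset: what is moved stays moved. The work goes in short steps, Python scripts to look and compute and a shell command to move; the robot and the scene stay as the last step left them, time stands still between calls to the robot, and variables do not carry over. Pictures are saved under pics/ and viewed, at most 14 in all, crops included, and the job is handed in when it is done.

```bash
mkdir -p pics; ls
python3 - <<'E'
from rig import manip
import cv2
s=manip.get_state();print({k:s[k] for k in('clock','position','ee_rot','width')},manip.grasp_offset)
for n in('scene','side'):
    d=manip.get_image(n);cv2.imwrite(f'pics/{n}0.png',d['frame'][:,:,::-1])
    print(n,{k:v for k,v in d.items() if k!='frame'})
d=manip.get_image('wrist');cv2.imwrite(f'pics/wrist0.png',d['frame'][:,:,::-1]);print({k:v for k,v in d.items() if k!='frame'})
E
```

```text
pics
{'clock': 0.0, 'position': array([5.74479264e-01, 5.77069086e-05, 2.30455173e-01]), 'ee_rot': array([-7.05830364e-04,  7.07105746e-01,  7.07107252e-01, -5.48005134e-04]), 'width': 0.08517620636837517} -0.0187
scene {'fx': 448.9968680421512, 'fy': 448.9968680421512, 'cx': 315.78171662194103, 'cy': 233.8787660993539, 'position': array([ 0.7719637 , -0.39835979,  0.7892452 ]), 'attitude': array([0.90673346, 0.2794465 , 0.10035514, 0.29945438])}
side {'fx': 557.1990226689572, 'fy': 557.1990226689572, 'cx': 319.6709880731462, 'cy': 241.49747197738256, 'position': array([0.15412433, 0.65949964, 0.7350959 ]), 'attitude': array([-0.17259723, -0.078306  ,  0.37107008,  0.9090574 ])}
{'fx': 371.64829954431775, 'fy': 371.64829954431775, 'cx': 317.1840327858768, 'cy': 244.35753593119713, 'mount': array([[ 1.54177361e-03,  9.61550237e-01,  2.74624770e-01,
         7.03552356e-02],
       [ 9.99998535e-01, -1.27823356e-03, -1.13859200e-03,
         5.09420362e-05],
       [-7.43778809e-04,  2.74626124e-01, -9.61550799e-01,
        -1.42390318e-01],
       [ 0.00000000e+00,  0.00000000e+00,  0.00000000e+00,
         1.00000000e+00]])}
```

View pics/scene0.png

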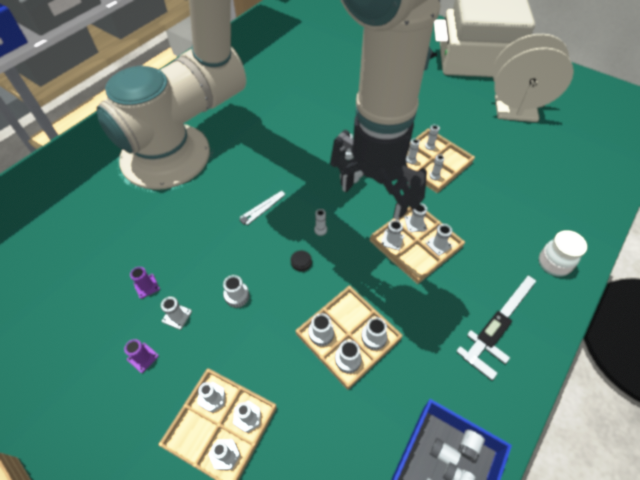

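View pics/side0.png

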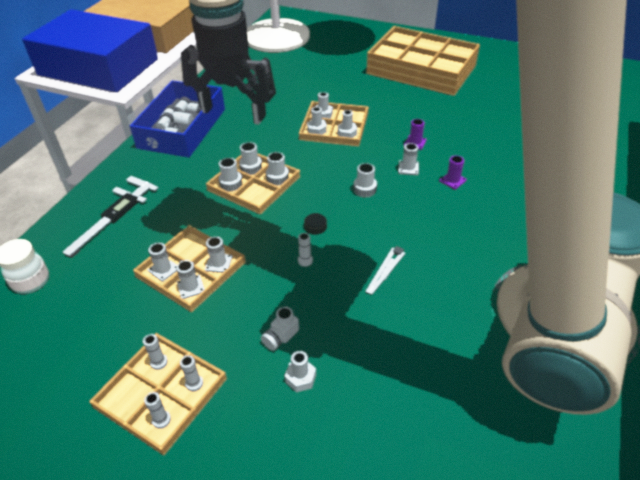

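View pics/wrist0.png

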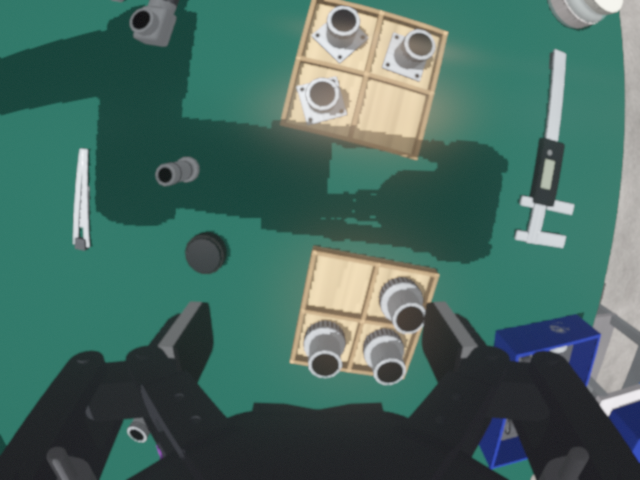

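Identified candidates (side view pixels): coupling (365,180), silver square-flange (409,158), two purple look-alikes at (417,133) and (455,172) to be left, sleeve (305,250), gland (299,375), elbow (282,328), and cap (315,223). Trays, by their contents: sleeve tray (158,390), flanged (190,268), coupling (253,180), gland (334,122).

```bash
cat > h.py <<'E'
import numpy as np, cv2
from rig import manip
from scipy.spatial.transform import Rotation as R
def rot(q): return R.from_quat([q[1],q[2],q[3],q[0]]).as_matrix()
def shot(name,file=None):
    s=manip.get_state(); d=manip.get_image(name); d['s']=s
    if name=='wrist':
        T=np.eye(4);T[:3,:3]=rot(s['ee_rot']);T[:3,3]=s['position'];M=T@d['mount']
        d['R'],d['p'],d['fish']=M[:3,:3],M[:3,3],1
    else: d['R'],d['p'],d['fish']=rot(d['attitude']),np.array(d['position']),0
    d['bgr']=d['frame'][:,:,::-1].copy()
    if file: cv2.imwrite('pics/'+file,d['bgr'])
    return d
def rays(d,uv):
    uv=np.atleast_2d(np.asarray(uv,float)); x=(uv-[d['cx'],d['cy']])/[d['fx'],d['fy']]
    if d['fish']:
        th=np.linalg.norm(x,axis=1,keepdims=True); v=np.hstack([x*np.sinc(th/np.pi),np.cos(th)])
    else: v=np.hstack([x,np.ones((len(x),1))])
    return (v*[1,-1,-1])@d['R'].T
def plane(d,uv,z):
    v=rays(d,uv); return (d['p']+v*((z-d['p'][2])/v[:,2:]))[:,:2]
def proj(d,P):
    c=(np.atleast_2d(P)-d['p'])@d['R']*[1,-1,-1]
    if d['fish']:
        r=np.linalg.norm(c[:,:2],axis=1,keepdims=True);x=c[:,:2]/r*np.arctan2(r,c[:,2:])
    else: x=c[:,:2]/c[:,2:]
    return x*[d['fx'],d['fy']]+[d['cx'],d['cy']]
def dark(d,seed,r=12,th=None):
    "centre of the dark bore nearest the seed pixel"
    g=cv2.cvtColor(d['bgr'],cv2.COLOR_BGR2GRAY);x,y=map(int,seed);x0,y0=max(x-r,0),max(y-r,0)
    w=g[y0:y+r+1,x0:x+r+1]; th=th or (int(w.min())+int(np.percentile(w,90)))/2
    sat=cv2.cvtColor(d['bgr'],cv2.COLOR_BGR2HSV)[y0:y+r+1,x0:x+r+1,1]
    n,l,st,c=cv2.connectedComponentsWithStats(((w<th)&(sat<110)).astype('uint8'))
    k=[i for i in range(1,n) if st[i,4]>8]
    i=min(k,key=lambda i:np.hypot(*(c[i]+[x0-x,y0-y]))); return c[i]+[x0,y0],st[i,4]
def tray(d,seed,z=.018):
    "rectangle fit of the wood-coloured region about the seed: centre, yaw in +-45 deg, sides"
    h=cv2.cvtColor(d['bgr'],cv2.COLOR_BGR2HSV); m=cv2.inRange(h,(8,45,90),(28,255,255))
    m=cv2.morphologyEx(m,cv2.MORPH_CLOSE,np.ones((5,5)))
    n,l=cv2.connectedComponents(m); x,y=map(int,seed); w=l[y-4:y+5,x-4:x+5]; k=np.bincount(w[w>0]).argmax()
    c=max(cv2.findContours((l==k).astype('uint8'),cv2.RETR_EXTERNAL,cv2.CHAIN_APPROX_NONE)[0],key=len)[:,0]
    P=plane(d,c,z); (cx,cy),s,a=cv2.minAreaRect((P*1000).astype(np.float32)); a=(a+45)%90-45
    return np.array([cx,cy]),a,s
E
python3 - <<'E'
from h import *
sd,sc,w=shot('side'),shot('scene'),shot('wrist')
A=dict(coupling=((366,170),.056),flanged=((410,148),.056),gland=((299,357),.056),sleeve=((304,237),.062),elbow=((285,314),.048))
for n,(s,z) in A.items():
    c,a=dark(sd,s); print(n,'side',c.round(1),a,(plane(sd,c,z)*1000).round(1))
for n,s,z in(('coupling',(234,283),.056),('flanged',(170,304),.056),('sleeve',(320,213),.062)):
    c,a=dark(sc,s); print(n,'scene',c.round(1),a,(plane(sc,c,z)*1000).round(1))
c,a=dark(w,(165,175)); print('sleeve wrist',c,a,plane(w,c,.062)*1000)
for d,n,s in((w,'flanged',(395,110)),(w,'coupling',(335,275)),(sd,'flanged',(190,246)),(sd,'coupling',(255,192)),(sd,'sleeve',(120,398)),(sd,'gland',(335,110)),(sc,'gland',(190,435))):
    print('tray',n,tray(d,s))
E
```

```text
coupling side [365.6 167.4] 79 [[ 403.7 -180. ]]
flanged side [410.9 146. ] 32 [[ 339.6 -280.1]]
gland side [298.8 357.3] 65 [[353.7 267.1]]
sleeve side [303.7 236. ] 32 [[440.1  45.1]]
elbow side [284.1 312.4] 82 [[409.1 196.8]]
coupling scene [232.2 282.7] 123 [[ 401.9 -180. ]]
flanged scene [168.5 303.3] 73 [[ 337.9 -279.1]]
sleeve scene [320.  212.2] 19 [[438.4  43.9]]
sleeve wrist [164.24832215 174.54362416] 149 [[439.64015394  45.48527882]]
tray flanged (array([620.98175049, 137.20298767]), -13.495040893554688, (138.83999633789062, 136.72686767578125))
tray coupling (array([ 623.58972168, -114.29928589]), -11.089431762695312, (141.23434448242188, 136.958984375))
tray flanged (array([617.31018066, 141.74810791]), -13.590904235839844, (143.07308959960938, 148.89772033691406))
tray coupling (array([ 619.08306885, -108.89347076]), -11.222518920898438, (149.02822875976562, 147.7210235595703))
tray sleeve (array([531.82623291, 366.22433472]), -9.608779907226562, (139.51260375976562, 144.3450469970703))
tray gland (array([ 539.41540527, -360.61019897]), 9.985861778259277, (138.81634521484375, 156.71556091308594))
tray gland (array([ 542.71069336, -373.24484253]), 10.050863265991211, (139.49948120117188, 137.49652099609375))
```

```bash
python3 -m pendant '[{"dx":0.0075,"dy":-0.0225,"dz":0.013,"hand":0.05},{"dx":0.0075,"dy":-0.0225,"dz":0.013},{"dx":0.0075,"dy":-0.0225,"dz":0.013},{"dx":0.0075,"dy":-0.0225,"dz":0.013},{"dx":0.0075,"dy":-0.0225,"dz":0.013},{"dx":0.0075,"dy":-0.0225,"dz":0.013},{},{}]' 40
python3 - <<'E'
from h import *
w=shot('wrist','w1.png')
s=w['s'];print(s['position'],s['ee_rot'],proj(w,[.4395,.0452,.062]))
sd=shot('side')
hs=cv2.cvtColor(sd['bgr'],cv2.COLOR_BGR2HSV);m=cv2.inRange(hs,(130,100,40),(165,255,255))
print([(st[:5],(plane(sd,c,.03)*1000).round()) for st,c in zip(*cv2.connectedComponentsWithStats(m)[2:]) if 50<st[4]<5000])
E
```

```text
[5.74864702e-01 2.62379598e-05 2.31012447e-01] [-2.28089635e-04  7.07102445e-01  7.07111057e-01 -1.81182433e-04] [[164.03854611 174.90295051]]
[(array([406, 121,  20,  28, 297], dtype=int32), array([[ 346., -361.]])), (array([440, 157,  26,  32, 414], dtype=int32), array([[ 241., -254.]]))]invalid input
```

View pics/w1.png

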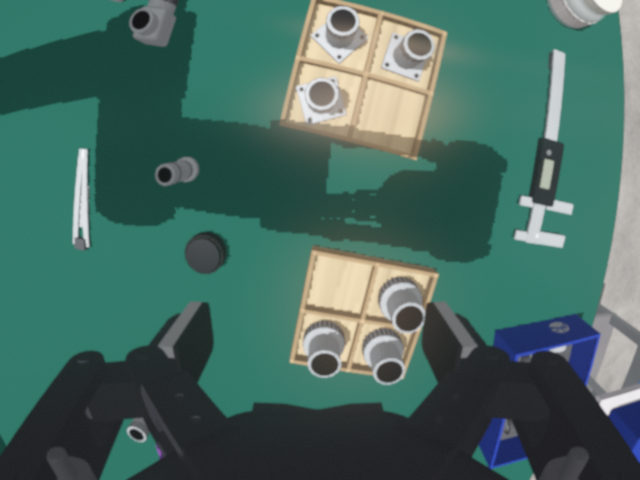

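The view hasn't changed because the call was refused, most likely for the empty rows. I'll give every row all its fields.

```bash
python3 -m pendant '[{"dx":0.0075,"dy":-0.0225,"dz":0.013,"rx":0,"ry":0,"rz":0,"hand":0.05},{"dx":0.0075,"dy":-0.0225,"dz":0.013,"rx":0,"ry":0,"rz":0,"hand":0.05},{"dx":0.0075,"dy":-0.0225,"dz":0.013,"rx":0,"ry":0,"rz":0,"hand":0.05},{"dx":0.0075,"dy":-0.0225,"dz":0.013,"rx":0,"ry":0,"rz":0,"hand":0.05},{"dx":0.0075,"dy":-0.0225,"dz":0.013,"rx":0,"ry":0,"rz":0,"hand":0.05},{"dx":0.0075,"dy":-0.0225,"dz":0.013,"rx":0,"ry":0,"rz":0,"hand":0.05},{"dx":0,"dy":0,"dz":0,"rx":0,"ry":0,"rz":0,"hand":0.05},{"dx":0,"dy":0,"dz":0,"rx":0,"ry":0,"rz":0,"hand":0.05}]' 40
python3 - <<'E'
from h import *
w=shot('wrist','w2.png')
s=w['s'];print(s['position'],s['ee_rot'],proj(w,[.4395,.0452,.062]))
E
```

```text
clock: 1.07
position: [0.4385, 0.0454, 0.1529]
ee_rot: [-0.0, 0.707, 0.707, -0.0]
contact_force: [0.4, -0.0, 0.3]
width: 0.0497
gripper_force: 0.0
[0.43850214 0.04535954 0.1529029 ] [-4.66017993e-04  7.06831114e-01  7.07382050e-01 -4.40420674e-04] [[318.37436288 250.06205697]]
```

View pics/w2.png

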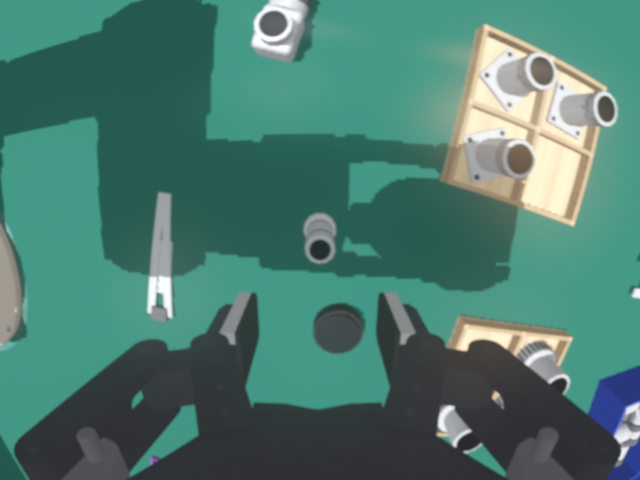

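The sleeve bore is at (319,249), within about 1 px of the prediction, and the cap at (338,328) is well clear. Next I descend and grip.

```bash
python3 -m pendant '[{"dy":0.001,"dz":0.02},{"dz":0.02},{"dz":0.02},{"dz":0.02},{"dz":0.02},{"dz":0.015},{"dz":0.01},{"dz":0},{"hand":0.01},{"hand":0.01},{"hand":0.01},{"hand":0.01}]' 40; python3 -m pendant '[{"hand":0.01},{"hand":0.01},{"hand":0.01}]' 40
```

```text
invalid input
invalid input
```

```bash
python3 -m pendant '[{"dx":0,"dy":0.001,"dz":0.02,"rx":0,"ry":0,"rz":0,"hand":0.05},{"dx":0,"dy":0,"dz":0.02,"rx":0,"ry":0,"rz":0,"hand":0.05},{"dx":0,"dy":0,"dz":0.02,"rx":0,"ry":0,"rz":0,"hand":0.05},{"dx":0,"dy":0,"dz":0.02,"rx":0,"ry":0,"rz":0,"hand":0.05},{"dx":0,"dy":0,"dz":0.02,"rx":0,"ry":0,"rz":0,"hand":0.05},{"dx":0,"dy":0,"dz":0.015,"rx":0,"ry":0,"rz":0,"hand":0.05},{"dx":0,"dy":0,"dz":0.01,"rx":0,"ry":0,"rz":0,"hand":0.05},{"dx":0,"dy":0,"dz":0,"rx":0,"ry":0,"rz":0,"hand":0.05},{"dx":0,"dy":0,"dz":0,"rx":0,"ry":0,"rz":0,"hand":0.01},{"dx":0,"dy":0,"dz":0,"rx":0,"ry":0,"rz":0,"hand":0.01},{"dx":0,"dy":0,"dz":0,"rx":0,"ry":0,"rz":0,"hand":0.01},{"dx":0,"dy":0,"dz":0,"rx":0,"ry":0,"rz":0,"hand":0.01}]' 40; python3 -m pendant '[{"dx":0,"dy":0,"dz":0,"rx":0,"ry":0,"rz":0,"hand":0.01},{"dx":0,"dy":0,"dz":0,"rx":0,"ry":0,"rz":0,"hand":0.01},{"dx":0,"dy":0,"dz":0,"rx":0,"ry":0,"rz":0,"hand":0.01},{"dx":0,"dy":0,"dz":0,"rx":0,"ry":0,"rz":0,"hand":0.01}]' 40
```

```text
clock: 2.12
position: [0.4426, 0.0448, 0.0293]
ee_rot: [0.001, 0.707, 0.707, 0.001]
contact_force: [1.4, 0.4, 2.0]
width: 0.0186
gripper_force: 39.0
clock: 2.45
position: [0.4425, 0.0449, 0.0292]
ee_rot: [0.001, 0.707, 0.707, 0.001]
contact_force: [0.0, -1.9, 5.8]
width: 0.0191
gripper_force: 39.3
```

```bash
python3 -m pendant '[{"dx":0,"dy":0,"dz":-0.015,"rx":0,"ry":0,"rz":0,"hand":0.01},{"dx":0,"dy":0,"dz":-0.035,"rx":0,"ry":0,"rz":0,"hand":0.01},{"dx":0,"dy":0,"dz":-0.035,"rx":0,"ry":0,"rz":0,"hand":0.01},{"dx":0,"dy":0,"dz":-0.035,"rx":0,"ry":0,"rz":0,"hand":0.01},{"dx":0.025,"dy":0.009,"dz":0,"rx":0,"ry":0,"rz":0,"hand":0.01},{"dx":0.035,"dy":0.013,"dz":0,"rx":0,"ry":0,"rz":0,"hand":0.01},{"dx":0.035,"dy":0.013,"dz":0,"rx":0,"ry":0,"rz":0,"hand":0.01},{"dx":0.035,"dy":0.013,"dz":0,"rx":0,"ry":0,"rz":0,"hand":0.01},{"dx":0.035,"dy":0.013,"dz":0,"rx":0,"ry":0,"rz":0,"hand":0.01},{"dx":0.035,"dy":0.013,"dz":0,"rx":0,"ry":0,"rz":0,"hand":0.01},{"dx":0.03,"dy":0.01,"dz":0,"rx":0,"ry":0,"rz":0,"hand":0.01},{"dx":0.02,"dy":0.006,"dz":0,"rx":0,"ry":0,"rz":0,"hand":0.01}]' 40; python3 -m pendant '[{"dx":0,"dy":0,"dz":0,"rx":0,"ry":0,"rz":0,"hand":0.01},{"dx":0,"dy":0,"dz":0,"rx":0,"ry":0,"rz":0,"hand":0.01},{"dx":0,"dy":0,"dz":0,"rx":0,"ry":0,"rz":0,"hand":0.01}]' 40
python3 - <<'E'
from h import *
w=shot('wrist','w3.png')
s=w['s'];print(s['position'],s['ee_rot'],proj(w,[[.532,.366,.018],[.570,.393,.004]]))
E
```

```text
clock: 3.45
position: [0.5311, 0.298, 0.1475]
ee_rot: [-0.001, 0.707, 0.708, -0.0]
contact_force: [0.1, 0.8, -0.6]
width: 0.019
gripper_force: 39.3
clock: 3.7
position: [0.5299, 0.2942, 0.1475]
ee_rot: [-0.0, 0.707, 0.707, -0.001]
contact_force: [0.4, -0.3, -0.9]
width: 0.0188
gripper_force: 39.3
[0.52988826 0.29418107 0.14753509] [-2.41034786e-04  7.06967617e-01  7.07244505e-01 -1.39315777e-03] [[320.2155627  138.68340931]
 [370.20605113 104.78748295]]
```

View pics/w3.png

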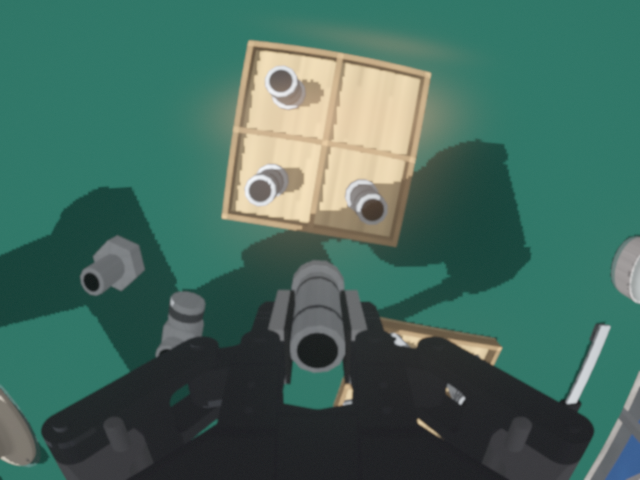

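The sleeve is held upright with its bore at (317,350). The tray is fully visible and its empty pocket is at (378,110), as expected.

```bash
cat >> h.py <<'E'
def pocket(d,seed,off):
    c,a,s=tray(d,seed); r=np.radians(a); o=np.array([[np.cos(r),-np.sin(r)],[np.sin(r),np.cos(r)]])@off
    print('tray',c.round(1),'yaw',round(a,1),'sides',np.round(s,1),'pocket mm',(c+o).round(1)); return c+o
def tool(d,dxy): 
    "world shift in mm to tool x, y"
    print('tool dx,dy mm',(rot(d['s']['ee_rot']).T@[dxy[0],dxy[1],0])[:2].round(1))
E
python3 - <<'E'
from h import *
w=shot('wrist');p=w['s']['position']
P=pocket(w,(375,110),[33,33])
c,a=dark(w,(317,350),25);h=plane(w,c,p[2]-.0292+.062)[0]*1000
print(c,a,'held rel TCP',(h-p[:2]*1000).round(1)); tool(w,P-p[:2]*1000)
E
```

```text
tray [535.2 363.1] yaw -9.5 sides [136.9 136.7] pocket mm [573.2 390.2]
[317.10832587 350.15666965] 1117 held rel TCP [0.3 1.3]
tool dx,dy mm [96.4 43.2]
```

```bash
python3 -m pendant '[{"dx":0.02,"dy":0.01,"dz":0,"rx":0,"ry":0,"rz":0,"hand":0.01},{"dx":0.03,"dy":0.013,"dz":0,"rx":0,"ry":0,"rz":0,"hand":0.01},{"dx":0.03,"dy":0.013,"dz":0,"rx":0,"ry":0,"rz":0,"hand":0.01},{"dx":0.015,"dy":0.007,"dz":0,"rx":0,"ry":0,"rz":0,"hand":0.01},{"dx":0,"dy":0,"dz":0,"rx":0,"ry":0,"rz":0,"hand":0.01},{"dx":0,"dy":0,"dz":0.02,"rx":0,"ry":0,"rz":0,"hand":0.01},{"dx":0,"dy":0,"dz":0.025,"rx":0,"ry":0,"rz":0,"hand":0.01},{"dx":0,"dy":0,"dz":0.025,"rx":0,"ry":0,"rz":0,"hand":0.01},{"dx":0,"dy":0,"dz":0.02,"rx":0,"ry":0,"rz":0,"hand":0.01},{"dx":0,"dy":0,"dz":0.012,"rx":0,"ry":0,"rz":0,"hand":0.01},{"dx":0,"dy":0,"dz":0,"rx":0,"ry":0,"rz":0,"hand":0.01},{"dx":0,"dy":0,"dz":0,"rx":0,"ry":0,"rz":0,"hand":0.01}]' 40
```

```text
clock: 4.8
position: [0.5739, 0.3889, 0.0464]
ee_rot: [-0.0, 0.707, 0.707, -0.001]
contact_force: [0.2, 0.1, -0.7]
width: 0.0187
gripper_force: 39.3
```

```bash
python3 -m pendant '[{"dx":0,"dy":0,"dz":0.004,"rx":0,"ry":0,"rz":0,"hand":0.01},{"dx":0,"dy":0,"dz":0.004,"rx":0,"ry":0,"rz":0,"hand":0.01},{"dx":0,"dy":0,"dz":0.002,"rx":0,"ry":0,"rz":0,"hand":0.01},{"dx":0,"dy":0,"dz":0.001,"rx":0,"ry":0,"rz":0,"hand":0.01},{"dx":0,"dy":0,"dz":0.001,"rx":0,"ry":0,"rz":0,"hand":0.01},{"dx":0,"dy":0,"dz":0,"rx":0,"ry":0,"rz":0,"hand":0.01}]' 40; python3 -m pendant '[{"dx":0,"dy":0,"dz":0.0005,"rx":0,"ry":0,"rz":0,"hand":0.01},{"dx":0,"dy":0,"dz":0.0005,"rx":0,"ry":0,"rz":0,"hand":0.01},{"dx":0,"dy":0,"dz":0,"rx":0,"ry":0,"rz":0,"hand":0.01}]' 40
```

```text
clock: 5.3
position: [0.574, 0.3901, 0.0343]
ee_rot: [0.0, 0.707, 0.707, 0.0]
contact_force: [-0.4, 0.0, -0.6]
width: 0.0191
gripper_force: 39.3
clock: 5.55
position: [0.5741, 0.3901, 0.0334]
ee_rot: [0.0, 0.707, 0.707, 0.0]
contact_force: [0.9, -0.5, -0.5]
width: 0.0186
gripper_force: 39.3
```

```bash
for i in 1 2 3; do python3 -m pendant '[{"dx":0,"dy":0,"dz":0.0005,"rx":0,"ry":0,"rz":0,"hand":0.01},{"dx":0,"dy":0,"dz":0,"rx":0,"ry":0,"rz":0,"hand":0.01}]' 40 | grep -E "pos|cont"; done
```

```text
position: [0.5741, 0.3901, 0.0333]
contact_force: [0.1, -0.6, 2.9]
position: [0.5742, 0.3901, 0.0333]
contact_force: [-1.9, -1.1, 4.6]
position: [0.5742, 0.3901, 0.0333]
contact_force: [-1.9, -0.0, 6.8]
```

The sleeve is resting on the pocket floor. I release and rise.

```bash
python3 -m pendant '[{"dx":0,"dy":0,"dz":-0.001,"rx":0,"ry":0,"rz":0,"hand":0.01},{"dx":0,"dy":0,"dz":0,"rx":0,"ry":0,"rz":0,"hand":0.026},{"dx":0,"dy":0,"dz":0,"rx":0,"ry":0,"rz":0,"hand":0.035},{"dx":0,"dy":0,"dz":0,"rx":0,"ry":0,"rz":0,"hand":0.045},{"dx":0,"dy":0,"dz":0,"rx":0,"ry":0,"rz":0,"hand":0.045},{"dx":0,"dy":0,"dz":-0.01,"rx":0,"ry":0,"rz":0,"hand":0.045},{"dx":0,"dy":0,"dz":-0.025,"rx":0,"ry":0,"rz":0,"hand":0.045},{"dx":0,"dy":0,"dz":-0.035,"rx":0,"ry":0,"rz":0,"hand":0.045},{"dx":0,"dy":0,"dz":-0.035,"rx":0,"ry":0,"rz":0,"hand":0.045},{"dx":0,"dy":0,"dz":-0.01,"rx":0,"ry":0,"rz":0,"hand":0.045},{"dx":0,"dy":0,"dz":0,"rx":0,"ry":0,"rz":0,"hand":0.045},{"dx":0,"dy":0,"dz":0,"rx":0,"ry":0,"rz":0,"hand":0.045}]' 40
python3 - <<'E'
from h import *
w=shot('wrist','w4.png');p=w['s']['position'];print(p)
uv=proj(w,[[.5732,.3902,.066]])[0];c,a=dark(w,uv,15);print(uv,c,a,'sleeve at',plane(w,c,.066)*1000)
uv=proj(w,[[.354,.267,.056]])[0];print(uv)
tool(w,[354-p[0]*1000,267-p[1]*1000])
E
```

```text
clock: 7.05
position: [0.5741, 0.39, 0.1485]
ee_rot: [0.0, 0.707, 0.707, 0.001]
contact_force: [0.2, 0.4, -0.6]
width: 0.0446
gripper_force: 0.0
[0.57405026 0.38999946 0.14846993]
[315.18531531 253.42200427] [317.19804401 252.24938875] 409 sleeve at [[574.47437701 390.97905305]]
[ 77.69566702 375.95810388]
tool dx,dy mm [-123.  -220.1]
```

The sleeve stands at (574,391), on the pocket centre. Next is the gland, silver hexagon foot, side pixel (299,375). Its look-alike neighbour is the elbow, which I avoid.

```bash
python3 -m pendant '[{"dx":-0.01,"dy":-0.018,"dz":0,"rx":0,"ry":0,"rz":0,"hand":0.05},{"dx":-0.018,"dy":-0.032,"dz":0,"rx":0,"ry":0,"rz":0,"hand":0.05},{"dx":-0.018,"dy":-0.032,"dz":0,"rx":0,"ry":0,"rz":0,"hand":0.05},{"dx":-0.018,"dy":-0.032,"dz":0,"rx":0,"ry":0,"rz":0,"hand":0.05},{"dx":-0.018,"dy":-0.032,"dz":0,"rx":0,"ry":0,"rz":0,"hand":0.05},{"dx":-0.018,"dy":-0.032,"dz":0,"rx":0,"ry":0,"rz":0,"hand":0.05},{"dx":-0.014,"dy":-0.026,"dz":0,"rx":0,"ry":0,"rz":0,"hand":0.05},{"dx":-0.009,"dy":-0.016,"dz":0,"rx":0,"ry":0,"rz":0,"hand":0.05},{"dx":0,"dy":0,"dz":0,"rx":0,"ry":0,"rz":0,"hand":0.05},{"dx":0,"dy":0,"dz":0,"rx":0,"ry":0,"rz":0,"hand":0.05},{"dx":0,"dy":0,"dz":0,"rx":0,"ry":0,"rz":0,"hand":0.05}]' 40
python3 - <<'E'
from h import *
w=shot('wrist','w5.png');p=w['s']['position'];print(p)
uv=proj(w,[[.354,.267,.056]])[0];c,a=dark(w,uv,18);g=plane(w,c,.056)[0]*1000;print(uv,c,a,'gland at',g)
tool(w,g-p[:2]*1000)
E
```

```text
clock: 8.02
position: [0.3547, 0.2673, 0.1471]
ee_rot: [0.0, 0.707, 0.707, -0.0]
contact_force: [0.4, -0.1, 0.5]
width: 0.0503
gripper_force: 0.0
[0.35468301 0.26729796 0.14711623]
[315.64907164 250.14391616] [315.12410501 249.89976134] 419 gland at [353.65542357 267.1669529 ]
tool dx,dy mm [-0.1 -1. ]
```

View pics/w5.png

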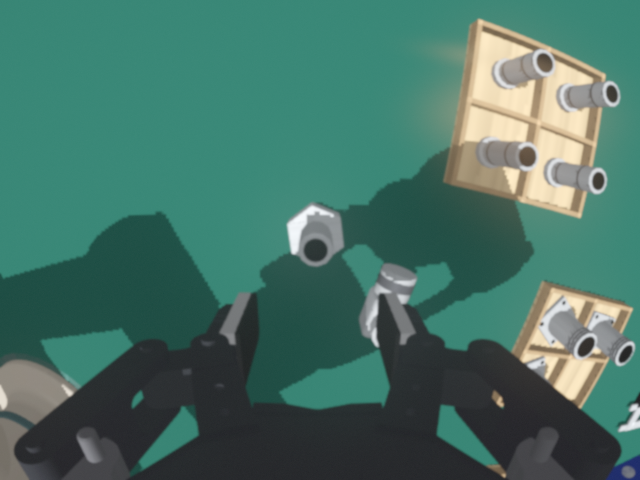

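The gland's hexagon is at (315,235) with its bore at (315,250). The elbow is at (390,290), so I turn the fingers 28° away from it before descending. The sleeve tray at upper right is complete.

```bash
python3 -m pendant '[{"dx":0,"dy":-0.001,"dz":0,"rx":0,"ry":0,"rz":-7,"hand":0.045},{"dx":0,"dy":0,"dz":0.01,"rx":0,"ry":0,"rz":-7,"hand":0.045},{"dx":0,"dy":0,"dz":0.01,"rx":0,"ry":0,"rz":-7,"hand":0.045},{"dx":0,"dy":0,"dz":0.01,"rx":0,"ry":0,"rz":-7,"hand":0.045},{"dx":0,"dy":0,"dz":0,"rx":0,"ry":0,"rz":0,"hand":0.045},{"dx":0,"dy":0,"dz":0.02,"rx":0,"ry":0,"rz":0,"hand":0.045},{"dx":0,"dy":0,"dz":0.025,"rx":0,"ry":0,"rz":0,"hand":0.045},{"dx":0,"dy":0,"dz":0.02,"rx":0,"ry":0,"rz":0,"hand":0.045},{"dx":0,"dy":0,"dz":0.015,"rx":0,"ry":0,"rz":0,"hand":0.045},{"dx":0,"dy":0,"dz":0.008,"rx":0,"ry":0,"rz":0,"hand":0.045},{"dx":0,"dy":0,"dz":0,"rx":0,"ry":0,"rz":0,"hand":0.045},{"dx":0,"dy":0,"dz":0,"rx":0,"ry":0,"rz":0,"hand":0.045}]' 40
```

```text
clock: 9.07
position: [0.3538, 0.2673, 0.0298]
ee_rot: [0.0, 0.516, 0.857, -0.0]
contact_force: [-0.4, -0.0, -0.6]
width: 0.045
gripper_force: 0.0
```

```bash
python3 -m pendant '[{"dx":0,"dy":0,"dz":0,"rx":0,"ry":0,"rz":0,"hand":0.015},{"dx":0,"dy":0,"dz":0,"rx":0,"ry":0,"rz":0,"hand":0.015},{"dx":0,"dy":0,"dz":0,"rx":0,"ry":0,"rz":0,"hand":0.015},{"dx":0,"dy":0,"dz":0,"rx":0,"ry":0,"rz":0,"hand":0.015},{"dx":0,"dy":0,"dz":0,"rx":0,"ry":0,"rz":0,"hand":0.015}]' 50
python3 - <<'E'
from h import *
s=manip.get_state();p=s['position']*1000
print(rot(s['ee_rot']).round(3)); tool({'s':s},[543-p[0],-370+0-p[1]])
E
```

```text
clock: 9.48
position: [0.354, 0.2676, 0.0308]
ee_rot: [0.001, 0.515, 0.857, 0.001]
contact_force: [-0.4, 0.9, 6.0]
width: 0.0228
gripper_force: 49.1
[[-0.469  0.883  0.002]
 [ 0.883  0.469  0.001]
 [ 0.     0.003 -1.   ]]
tool dx,dy mm [-651.7 -132.3]
```

```bash
python3 -m pendant '[{"dx":0,"dy":0,"dz":-0.015,"rx":0,"ry":0,"rz":0,"hand":0.015},{"dx":0,"dy":0,"dz":-0.035,"rx":0,"ry":0,"rz":0,"hand":0.015},{"dx":0,"dy":0,"dz":-0.035,"rx":0,"ry":0,"rz":0,"hand":0.015},{"dx":0,"dy":0,"dz":-0.03,"rx":0,"ry":0,"rz":0,"hand":0.015},{"dx":-0.02,"dy":-0.003,"dz":0,"rx":0,"ry":0,"rz":0,"hand":0.015},{"dx":-0.036,"dy":-0.0066,"dz":0,"rx":0,"ry":0,"rz":0,"hand":0.015},{"dx":-0.036,"dy":-0.0066,"dz":0,"rx":0,"ry":0,"rz":0,"hand":0.015},{"dx":-0.036,"dy":-0.0066,"dz":0,"rx":0,"ry":0,"rz":0,"hand":0.015},{"dx":-0.036,"dy":-0.0066,"dz":0,"rx":0,"ry":0,"rz":0,"hand":0.015},{"dx":-0.036,"dy":-0.0066,"dz":0,"rx":0,"ry":0,"rz":0,"hand":0.015},{"dx":-0.036,"dy":-0.0066,"dz":0,"rx":0,"ry":0,"rz":0,"hand":0.015},{"dx":-0.036,"dy":-0.0066,"dz":0,"rx":0,"ry":0,"rz":0,"hand":0.015}]' 50
python3 -m pendant '[{"dx":-0.036,"dy":-0.0066,"dz":0,"rx":0,"ry":0,"rz":0,"hand":0.015},{"dx":-0.036,"dy":-0.0066,"dz":0,"rx":0,"ry":0,"rz":0,"hand":0.015},{"dx":-0.036,"dy":-0.0066,"dz":0,"rx":0,"ry":0,"rz":0,"hand":0.015},{"dx":-0.036,"dy":-0.0066,"dz":0,"rx":0,"ry":0,"rz":0,"hand":0.015},{"dx":-0.036,"dy":-0.0066,"dz":0,"rx":0,"ry":0,"rz":0,"hand":0.015},{"dx":-0.036,"dy":-0.0066,"dz":0,"rx":0,"ry":0,"rz":0,"hand":0.015},{"dx":-0.036,"dy":-0.0066,"dz":0,"rx":0,"ry":0,"rz":0,"hand":0.015},{"dx":-0.036,"dy":-0.0066,"dz":0,"rx":0,"ry":0,"rz":0,"hand":0.015},{"dx":-0.036,"dy":-0.0066,"dz":0,"rx":0,"ry":0,"rz":0,"hand":0.015},{"dx":-0.036,"dy":-0.0066,"dz":0,"rx":0,"ry":0,"rz":0,"hand":0.015},{"dx":-0.036,"dy":-0.0066,"dz":0,"rx":0,"ry":0,"rz":0,"hand":0.015},{"dx":-0.036,"dy":-0.0066,"dz":0,"rx":0,"ry":0,"rz":0,"hand":0.015}]' 50
python3 -m pendant '[{"dx":-0.015,"dy":-0.003,"dz":0,"rx":0,"ry":0,"rz":0,"hand":0.015},{"dx":0,"dy":0,"dz":0,"rx":0,"ry":0,"rz":0,"hand":0.015},{"dx":0,"dy":0,"dz":0,"rx":0,"ry":0,"rz":0,"hand":0.015},{"dx":0,"dy":0,"dz":0,"rx":0,"ry":0,"rz":0,"hand":0.015}]' 50
python3 - <<'E'
from h import *
w=shot('wrist','w6.png');p=w['s']['position']
uv=proj(w,[.543,-.370,.018])[0];print(uv,proj(w,[.516,-.408,.004]))
E
```

```text
clock: 10.48
position: [0.4369, 0.002, 0.1448]
ee_rot: [-0.0, 0.515, 0.857, 0.0]
contact_force: [-0.4, 0.3, -0.8]
width: 0.0223
gripper_force: 49.5
clock: 11.48
position: [0.5699, -0.4163, 0.1442]
ee_rot: [-0.001, 0.515, 0.857, 0.0]
contact_force: [0.9, 0.7, -1.5]
width: 0.0226
gripper_force: 49.5
clock: 11.82
position: [0.5738, -0.4281, 0.1441]
ee_rot: [-0.001, 0.515, 0.857, 0.001]
contact_force: [0.2, 0.2, -1.5]
width: 0.0225
gripper_force: 49.4
[316.57486223 147.49397798] [[262.06166063 174.996246  ]]
```

View pics/w6.png

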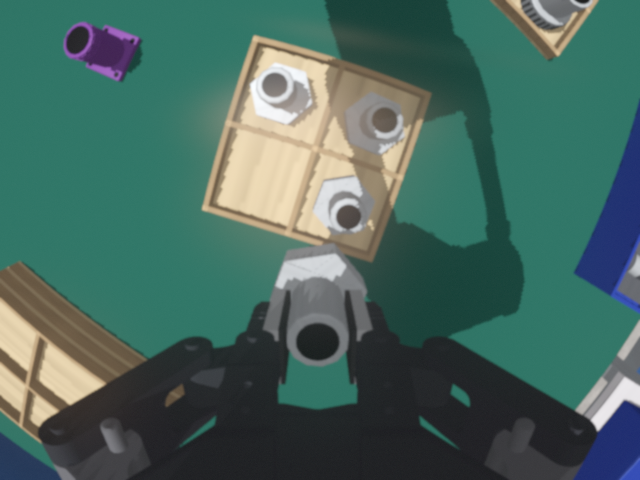

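The gland is held, with its bore at (318,342). The gland tray's empty pocket shows at (262,175), as predicted.

Run:
```python
from h import *
w=shot('wrist');p=w['s']['position']
P=pocket(w,(262,178),[-33,-33])
c,a=dark(w,(318,342),25);h=plane(w,c,p[2]-.0308+.056)[0]*1000-p[:2]*1000
print(c,a,'held rel TCP',h.round(1)); tool(w,P-p[:2]*1000); tool(w,P-h-p[:2]*1000)
```

```text
tray [ 541.8 -371.3] yaw 10.2 sides [136.3 136.3] pocket mm [ 515.2 -409.6]
[317.25419664 341.33972822] 1251 held rel TCP [0.5 0.3]
tool dx,dy mm [ 43.7 -43.3]
tool dx,dy mm [ 43.7 -43.9]
```

```bash
python3 -m pendant '[{"dx":0.012,"dy":-0.012,"dz":0,"rx":0,"ry":0,"rz":0,"hand":0.015},{"dx":0.02,"dy":-0.02,"dz":0,"rx":0,"ry":0,"rz":0,"hand":0.015},{"dx":0.012,"dy":-0.012,"dz":0,"rx":0,"ry":0,"rz":0,"hand":0.015},{"dx":0,"dy":0,"dz":0,"rx":0,"ry":0,"rz":0,"hand":0.015},{"dx":0,"dy":0,"dz":0.015,"rx":0,"ry":0,"rz":0,"hand":0.015},{"dx":0,"dy":0,"dz":0.025,"rx":0,"ry":0,"rz":0,"hand":0.015},{"dx":0,"dy":0,"dz":0.025,"rx":0,"ry":0,"rz":0,"hand":0.015},{"dx":0,"dy":0,"dz":0.02,"rx":0,"ry":0,"rz":0,"hand":0.015},{"dx":0,"dy":0,"dz":0.012,"rx":0,"ry":0,"rz":0,"hand":0.015},{"dx":0,"dy":0,"dz":0.005,"rx":0,"ry":0,"rz":0,"hand":0.015},{"dx":0,"dy":0,"dz":0,"rx":0,"ry":0,"rz":0,"hand":0.015},{"dx":0,"dy":0,"dz":0,"rx":0,"ry":0,"rz":0,"hand":0.015}]' 50
```

```text
clock: 12.92
position: [0.5159, -0.4116, 0.0437]
ee_rot: [0.001, 0.515, 0.857, -0.0]
contact_force: [0.5, 0.5, -1.0]
width: 0.022
gripper_force: 49.4
```

```bash
python3 -m pendant '[{"dx":0.001,"dy":0,"dz":0.003,"rx":0,"ry":0,"rz":0,"hand":0.015},{"dx":0,"dy":0,"dz":0.002,"rx":0,"ry":0,"rz":0,"hand":0.015},{"dx":0,"dy":0,"dz":0.002,"rx":0,"ry":0,"rz":0,"hand":0.015},{"dx":0,"dy":0,"dz":0.001,"rx":0,"ry":0,"rz":0,"hand":0.015},{"dx":0,"dy":0,"dz":0,"rx":0,"ry":0,"rz":0,"hand":0.015}]' 50 | grep -E "pos|cont"; for i in 1 2 3 4; do python3 -m pendant '[{"dx":0,"dy":0,"dz":0.0005,"rx":0,"ry":0,"rz":0,"hand":0.015},{"dx":0,"dy":0,"dz":0,"rx":0,"ry":0,"rz":0,"hand":0.015}]' 50 | grep -E "pos|cont"; done
```

```text
position: [0.5147, -0.4106, 0.035]
contact_force: [0.7, 0.3, -1.5]
position: [0.5147, -0.4106, 0.035]
contact_force: [-1.0, 0.1, 2.3]
position: [0.5147, -0.4107, 0.0349]
contact_force: [-1.3, 0.5, 5.0]
position: [0.5147, -0.4107, 0.0349]
contact_force: [-1.3, 0.1, 8.5]
position: [0.5147, -0.4107, 0.0349]
contact_force: [-2.6, 1.8, 10.5]
```

```bash
python3 -m pendant '[{"dx":0,"dy":0,"dz":-0.0015,"rx":0,"ry":0,"rz":0,"hand":0.015},{"dx":0,"dy":0,"dz":0,"rx":0,"ry":0,"rz":0,"hand":0.03},{"dx":0,"dy":0,"dz":0,"rx":0,"ry":0,"rz":0,"hand":0.04},{"dx":0,"dy":0,"dz":0,"rx":0,"ry":0,"rz":0,"hand":0.046},{"dx":0,"dy":0,"dz":0,"rx":0,"ry":0,"rz":0,"hand":0.046},{"dx":0,"dy":0,"dz":-0.01,"rx":0,"ry":0,"rz":0,"hand":0.046},{"dx":0,"dy":0,"dz":-0.025,"rx":0,"ry":0,"rz":0,"hand":0.046},{"dx":0,"dy":0,"dz":-0.035,"rx":0,"ry":0,"rz":0,"hand":0.046},{"dx":0,"dy":0,"dz":-0.035,"rx":0,"ry":0,"rz":0,"hand":0.046},{"dx":0,"dy":0,"dz":-0.01,"rx":0,"ry":0,"rz":0,"hand":0.046},{"dx":0,"dy":0,"dz":0,"rx":0,"ry":0,"rz":0,"hand":0.046},{"dx":0,"dy":0,"dz":0,"rx":0,"ry":0,"rz":0,"hand":0.046}]' 50
python3 - <<'E'
from h import *
w=shot('wrist');p=w['s']['position'];
uv=proj(w,[[.5152,-.4096,.06]])[0];c,a=dark(w,uv,15);print(uv,c,a,'gland at',plane(w,c,.06)*1000)
tool(w,[339-p[0]*1000,-279.5-p[1]*1000])
E
python3 -m pendant '[{"dx":0.02,"dy":-0.01,"dz":0,"rx":0,"ry":0,"rz":0,"hand":0.055},{"dx":0.035,"dy":-0.016,"dz":0,"rx":0,"ry":0,"rz":0,"hand":0.055},{"dx":0.035,"dy":-0.016,"dz":0,"rx":0,"ry":0,"rz":0,"hand":0.055},{"dx":0.035,"dy":-0.016,"dz":0,"rx":0,"ry":0,"rz":0,"hand":0.055},{"dx":0.035,"dy":-0.016,"dz":0,"rx":0,"ry":0,"rz":0,"hand":0.055},{"dx":0.023,"dy":-0.012,"dz":0,"rx":0,"ry":0,"rz":0,"hand":0.055},{"dx":0.015,"dy":-0.008,"dz":0,"rx":0,"ry":0,"rz":0,"hand":0.055},{"dx":0,"dy":0,"dz":0,"rx":0,"ry":0,"rz":0,"hand":0.055},{"dx":0,"dy":0,"dz":0,"rx":0,"ry":0,"rz":0,"hand":0.055},{"dx":0,"dy":0,"dz":0,"rx":0,"ry":0,"rz":0,"hand":0.055}]' 50
python3 - <<'E'
from h import *
w=shot('wrist','w7.png');p=w['s']['position'];print(p)
uv=proj(w,[[.339,-.2795,.056]])[0];c,a=dark(w,uv,18);g=plane(w,c,.056)[0]*1000;print(uv,c,a,'flanged at',g)
tool(w,g-p[:2]*1000)
x,y=map(int,uv);cr=w['bgr'][y-90:y+60,x-100:x+100];cv2.imwrite('pics/w7c.png',cv2.resize(cr,None,fx=4,fy=4,interpolation=cv2.INTER_CUBIC));print(x-100,y-90)
E
```

```text
clock: 15.0
position: [0.5146, -0.4105, 0.1499]
ee_rot: [0.001, 0.515, 0.857, -0.0]
contact_force: [0.4, 0.1, -0.6]
width: 0.0457
gripper_force: 0.0
[317.57147709 249.14236807] [317.56994819 252.99136442] 579 gland at [[ 516.43865492 -411.92150791]]
tool dx,dy mm [198.1 -93.6]
clock: 15.88
position: [0.3392, -0.2803, 0.1486]
ee_rot: [-0.0, 0.515, 0.857, 0.0]
contact_force: [1.0, 0.2, -0.2]
width: 0.0548
gripper_force: 0.0
[ 0.33921851 -0.28034157  0.14864651]
[316.50916111 247.5677873 ] [318.00125 246.1575 ] 800 flanged at [ 339.41183797 -278.18281753]
tool dx,dy mm [1.8 1.2]
216 157
```

View pics/w7c.png

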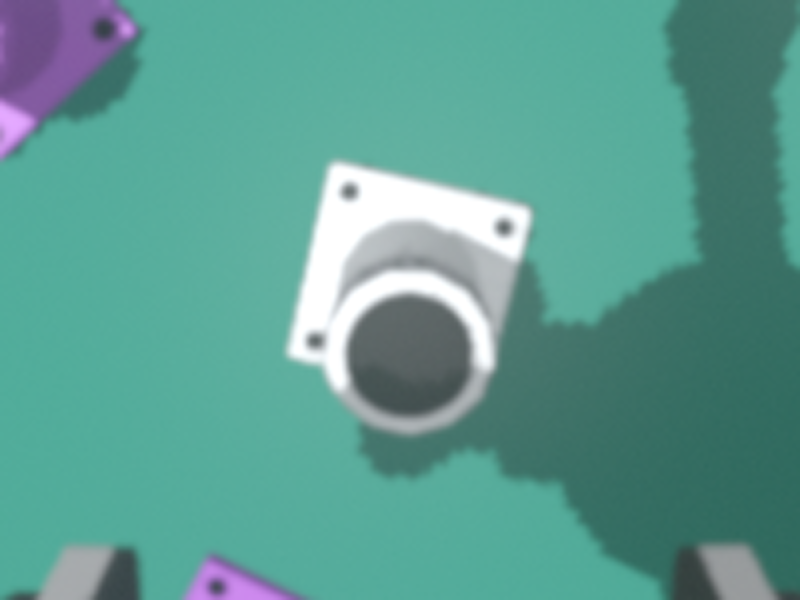

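This is the silver square flange, with crop holes at (349,191), (503,228) and (316,341). The purple ones lie at the crop's upper left and bottom. I take the flange yaw from the holes.

```bash
python3 - <<'E'
from h import *
w=shot('wrist')
P=plane(w,np.array([[349,191],[503,228],[316,341]])/4+[216,157],.006)*1000
for v in(P[1]-P[0],P[0]-P[2]): print(np.linalg.norm(v),np.degrees(np.arctan2(v[1],v[0])))
print('centre by holes',(P[1]+P[2])/2)
E
python3 -m pendant '[{"dx":0.0015,"dy":0.001,"dz":0.015,"rx":0,"ry":0,"rz":0,"hand":0.055},{"dx":0,"dy":0,"dz":0.025,"rx":0,"ry":0,"rz":0,"hand":0.055},{"dx":0,"dy":0,"dz":0.025,"rx":0,"ry":0,"rz":0,"hand":0.055},{"dx":0,"dy":0,"dz":0.025,"rx":0,"ry":0,"rz":0,"hand":0.055},{"dx":0,"dy":0,"dz":0.015,"rx":0,"ry":0,"rz":0,"hand":0.055},{"dx":0,"dy":0,"dz":0.01,"rx":0,"ry":0,"rz":0,"hand":0.055},{"dx":0,"dy":0,"dz":0.004,"rx":0,"ry":0,"rz":0,"hand":0.055},{"dx":0,"dy":0,"dz":0,"rx":0,"ry":0,"rz":0,"hand":0.055},{"dx":0,"dy":0,"dz":0,"rx":0,"ry":0,"rz":0,"hand":0.055}]' 50
```

```text
30.946761475533876 14.384711119977046
31.055552407646523 105.32322144478627
centre by holes [ 339.93340381 -278.2219747 ]
clock: 16.73
position: [0.3395, -0.2786, 0.0303]
ee_rot: [0.0, 0.515, 0.857, -0.0]
contact_force: [0.4, 0.2, 0.1]
width: 0.0547
gripper_force: 0.0
```

```bash
python3 -m pendant '[{"dx":0,"dy":0,"dz":0,"rx":0,"ry":0,"rz":0,"hand":0.018},{"dx":0,"dy":0,"dz":0,"rx":0,"ry":0,"rz":0,"hand":0.018},{"dx":0,"dy":0,"dz":0,"rx":0,"ry":0,"rz":0,"hand":0.018},{"dx":0,"dy":0,"dz":0,"rx":0,"ry":0,"rz":0,"hand":0.018},{"dx":0,"dy":0,"dz":0,"rx":0,"ry":0,"rz":0,"hand":0.018},{"dx":0,"dy":0,"dz":0,"rx":0,"ry":0,"rz":0,"hand":0.018}]' 50
```

```text
clock: 17.23
position: [0.3394, -0.2786, 0.0312]
ee_rot: [0.001, 0.515, 0.857, -0.0]
contact_force: [-0.0, -0.2, 5.5]
width: 0.0264
gripper_force: 49.1
```

```bash
python3 -m pendant '[{"dx":0,"dy":0,"dz":-0.015,"rx":0,"ry":0,"rz":0,"hand":0.018},{"dx":0,"dy":0,"dz":-0.035,"rx":0,"ry":0,"rz":0,"hand":0.018},{"dx":0,"dy":0,"dz":-0.035,"rx":0,"ry":0,"rz":0,"hand":0.018},{"dx":0,"dy":0,"dz":-0.03,"rx":0,"ry":0,"rz":0,"hand":0.018},{"dx":0,"dy":0,"dz":0,"rx":0,"ry":0,"rz":5,"hand":0.018},{"dx":0,"dy":0,"dz":0,"rx":0,"ry":0,"rz":5,"hand":0.018},{"dx":0,"dy":0,"dz":0,"rx":0,"ry":0,"rz":5,"hand":0.018},{"dx":0,"dy":0,"dz":0,"rx":0,"ry":0,"rz":5,"hand":0.018},{"dx":0,"dy":0,"dz":0,"rx":0,"ry":0,"rz":5,"hand":0.018},{"dx":0,"dy":0,"dz":0,"rx":0,"ry":0,"rz":3.3,"hand":0.018},{"dx":0,"dy":0,"dz":0,"rx":0,"ry":0,"rz":0,"hand":0.018},{"dx":0.013,"dy":0.011,"dz":0,"rx":0,"ry":0,"rz":0,"hand":0.018}]' 50
python3 -m pendant '[{"dx":0.0265,"dy":0.0215,"dz":0,"rx":0,"ry":0,"rz":0,"hand":0.018},{"dx":0.0265,"dy":0.0215,"dz":0,"rx":0,"ry":0,"rz":0,"hand":0.018},{"dx":0.0265,"dy":0.0215,"dz":0,"rx":0,"ry":0,"rz":0,"hand":0.018},{"dx":0.0265,"dy":0.0215,"dz":0,"rx":0,"ry":0,"rz":0,"hand":0.018},{"dx":0.0265,"dy":0.0215,"dz":0,"rx":0,"ry":0,"rz":0,"hand":0.018},{"dx":0.0265,"dy":0.0215,"dz":0,"rx":0,"ry":0,"rz":0,"hand":0.018},{"dx":0.0265,"dy":0.0215,"dz":0,"rx":0,"ry":0,"rz":0,"hand":0.018},{"dx":0.0265,"dy":0.0215,"dz":0,"rx":0,"ry":0,"rz":0,"hand":0.018},{"dx":0.0265,"dy":0.0215,"dz":0,"rx":0,"ry":0,"rz":0,"hand":0.018},{"dx":0.0265,"dy":0.0215,"dz":0,"rx":0,"ry":0,"rz":0,"hand":0.018},{"dx":0.0265,"dy":0.0215,"dz":0,"rx":0,"ry":0,"rz":0,"hand":0.018},{"dx":0.0265,"dy":0.0215,"dz":0,"rx":0,"ry":0,"rz":0,"hand":0.018}]' 50
python3 -m pendant '[{"dx":0.015,"dy":0.012,"dz":0,"rx":0,"ry":0,"rz":0,"hand":0.018},{"dx":0,"dy":0,"dz":0,"rx":0,"ry":0,"rz":0,"hand":0.018},{"dx":0,"dy":0,"dz":0,"rx":0,"ry":0,"rz":0,"hand":0.018},{"dx":0,"dy":0,"dz":0,"rx":0,"ry":0,"rz":0,"hand":0.018}]' 50
python3 - <<'E'
from h import *
w=shot('wrist','w8.png');p=w['s']['position']
uv=proj(w,[.646,.097,.004])[0];print(uv)
P=pocket(w,uv,[33,-33])
uv=proj(w,[p[0],p[1],p[2]-.0312+.056])[0];c,a=dark(w,uv,25);h=plane(w,c,p[2]-.0312+.056)[0]*1000-p[:2]*1000
print(c,a,'held rel TCP',h.round(1)); tool(w,P-p[:2]*1000); tool(w,P-h-p[:2]*1000)
E
```

```text
clock: 18.23
position: [0.3489, -0.2663, 0.1452]
ee_rot: [0.0, 0.709, 0.705, -0.001]
contact_force: [0.7, -0.1, -1.0]
width: 0.0262
gripper_force: 49.6
clock: 19.23
position: [0.6101, 0.0532, 0.1449]
ee_rot: [-0.0, 0.708, 0.706, -0.0]
contact_force: [1.2, -0.7, -0.7]
width: 0.0263
gripper_force: 49.6
clock: 19.57
position: [0.6207, 0.0662, 0.1447]
ee_rot: [-0.0, 0.709, 0.706, -0.001]
contact_force: [0.9, -1.0, -1.3]
width: 0.0262
gripper_force: 49.6
[349.93930076 192.46089867]
tray [620.7 136.6] yaw -13.4 sides [136.3 136.6] pocket mm [645.2  96.8]
[316.46941613 338.21779425] 2158 held rel TCP [0.  1.4]
tool dx,dy mm [30.7 24.4]
tool dx,dy mm [29.4 24.4]
```

View pics/w8.png

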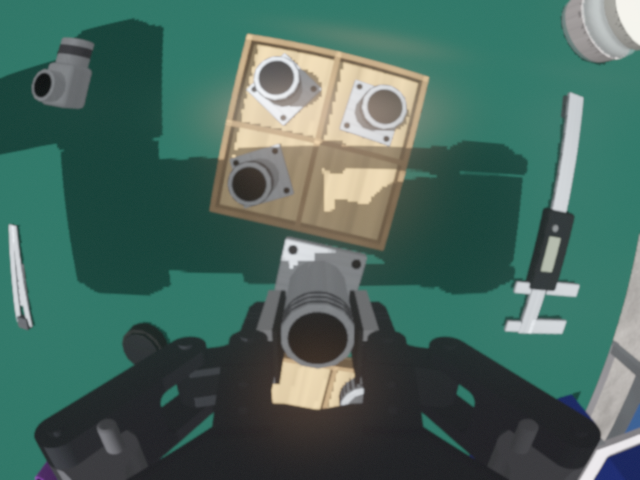

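The flanged shell is held with its bore at (316,338), and the flange edge is parallel to the tray walls. The empty pocket is at (350,192).

```bash
python3 -m pendant '[{"dx":0.01,"dy":0.008,"dz":0,"rx":0,"ry":0,"rz":0,"hand":0.018},{"dx":0.0125,"dy":0.01,"dz":0,"rx":0,"ry":0,"rz":0,"hand":0.018},{"dx":0.0075,"dy":0.0065,"dz":0,"rx":0,"ry":0,"rz":0,"hand":0.018},{"dx":0,"dy":0,"dz":0,"rx":0,"ry":0,"rz":0,"hand":0.018},{"dx":0,"dy":0,"dz":0.015,"rx":0,"ry":0,"rz":0,"hand":0.018},{"dx":0,"dy":0,"dz":0.025,"rx":0,"ry":0,"rz":0,"hand":0.018},{"dx":0,"dy":0,"dz":0.025,"rx":0,"ry":0,"rz":0,"hand":0.018},{"dx":0,"dy":0,"dz":0.02,"rx":0,"ry":0,"rz":0,"hand":0.018},{"dx":0,"dy":0,"dz":0.012,"rx":0,"ry":0,"rz":0,"hand":0.018},{"dx":0,"dy":0,"dz":0.005,"rx":0,"ry":0,"rz":0,"hand":0.018},{"dx":0,"dy":0,"dz":0,"rx":0,"ry":0,"rz":0,"hand":0.018},{"dx":0,"dy":0,"dz":0,"rx":0,"ry":0,"rz":0,"hand":0.018}]' 50
python3 -m pendant '[{"dx":0,"dy":0,"dz":0.002,"rx":0,"ry":0,"rz":0,"hand":0.018},{"dx":0,"dy":0,"dz":0.002,"rx":0,"ry":0,"rz":0,"hand":0.018},{"dx":0,"dy":0,"dz":0.001,"rx":0,"ry":0,"rz":0,"hand":0.018},{"dx":0,"dy":0,"dz":0,"rx":0,"ry":0,"rz":0,"hand":0.018}]' 50
```

```text
clock: 20.62
position: [0.647, 0.0963, 0.0441]
ee_rot: [0.001, 0.709, 0.705, 0.0]
contact_force: [-0.8, 0.4, -0.7]
width: 0.0263
gripper_force: 49.7
clock: 20.95
position: [0.6464, 0.0965, 0.0387]
ee_rot: [0.0, 0.709, 0.705, 0.0]
contact_force: [0.7, -0.4, -2.0]
width: 0.0263
gripper_force: 49.7
```

```bash
python3 -m pendant '[{"dx":-0.001,"dy":-0.001,"dz":0.001,"rx":0,"ry":0,"rz":0,"hand":0.018},{"dx":0,"dy":0,"dz":0.001,"rx":0,"ry":0,"rz":0,"hand":0.018},{"dx":0,"dy":0,"dz":0.001,"rx":0,"ry":0,"rz":0,"hand":0.018},{"dx":0,"dy":0,"dz":0,"rx":0,"ry":0,"rz":0,"hand":0.018}]' 50 | grep -E "pos|cont"; for i in 1 2 3 4; do python3 -m pendant '[{"dx":0,"dy":0,"dz":0.0005,"rx":0,"ry":0,"rz":0,"hand":0.018},{"dx":0,"dy":0,"dz":0,"rx":0,"ry":0,"rz":0,"hand":0.018}]' 50 | grep -E "pos|cont"; done
```

```text
position: [0.6453, 0.0954, 0.0353]
contact_force: [0.5, -0.7, -1.0]
position: [0.6453, 0.0954, 0.0353]
contact_force: [-1.3, -0.1, 2.5]
position: [0.6453, 0.0955, 0.0352]
contact_force: [-1.6, -1.1, 6.0]
position: [0.6453, 0.0955, 0.0352]
contact_force: [-2.5, 0.5, 7.2]
position: [0.6453, 0.0955, 0.0352]
contact_force: [-3.9, 0.8, 9.8]
```

```bash
python3 -m pendant '[{"dx":0,"dy":0,"dz":-0.0015,"rx":0,"ry":0,"rz":0,"hand":0.018},{"dx":0,"dy":0,"dz":0,"rx":0,"ry":0,"rz":0,"hand":0.032},{"dx":0,"dy":0,"dz":0,"rx":0,"ry":0,"rz":0,"hand":0.04},{"dx":0,"dy":0,"dz":0,"rx":0,"ry":0,"rz":0,"hand":0.046},{"dx":0,"dy":0,"dz":0,"rx":0,"ry":0,"rz":0,"hand":0.046},{"dx":0,"dy":0,"dz":-0.01,"rx":0,"ry":0,"rz":0,"hand":0.046},{"dx":0,"dy":0,"dz":-0.025,"rx":0,"ry":0,"rz":0,"hand":0.046},{"dx":0,"dy":0,"dz":-0.035,"rx":0,"ry":0,"rz":0,"hand":0.046},{"dx":0,"dy":0,"dz":-0.035,"rx":0,"ry":0,"rz":0,"hand":0.046},{"dx":0,"dy":0,"dz":-0.01,"rx":0,"ry":0,"rz":0,"hand":0.046},{"dx":0,"dy":0,"dz":0,"rx":0,"ry":0,"rz":0,"hand":0.046},{"dx":0,"dy":0,"dz":0,"rx":0,"ry":0,"rz":0,"hand":0.046}]' 50
python3 - <<'E'
from h import *
w=shot('wrist','w9.png');p=w['s']['position'];
uv=proj(w,[[.6452,.0968,.06]])[0];c,a=dark(w,uv,18);print(uv,c,a,'flanged at',plane(w,c,.06)*1000)
tool(w,[403-p[0]*1000,-180-p[1]*1000])
E
python3 -m pendant '[{"dx":-0.0255,"dy":-0.022,"dz":0,"rx":0,"ry":0,"rz":0,"hand":0.06},{"dx":-0.025,"dy":-0.022,"dz":0,"rx":0,"ry":0,"rz":0,"hand":0.06},{"dx":-0.025,"dy":-0.022,"dz":0,"rx":0,"ry":0,"rz":0,"hand":0.06},{"dx":-0.025,"dy":-0.022,"dz":0,"rx":0,"ry":0,"rz":0,"hand":0.06},{"dx":-0.025,"dy":-0.022,"dz":0,"rx":0,"ry":0,"rz":0,"hand":0.06},{"dx":-0.025,"dy":-0.022,"dz":0,"rx":0,"ry":0,"rz":0,"hand":0.06},{"dx":-0.025,"dy":-0.022,"dz":0,"rx":0,"ry":0,"rz":0,"hand":0.06},{"dx":-0.025,"dy":-0.022,"dz":0,"rx":0,"ry":0,"rz":0,"hand":0.06},{"dx":-0.025,"dy":-0.022,"dz":0,"rx":0,"ry":0,"rz":0,"hand":0.06},{"dx":-0.025,"dy":-0.022,"dz":0,"rx":0,"ry":0,"rz":0,"hand":0.06},{"dx":-0.025,"dy":-0.022,"dz":0,"rx":0,"ry":0,"rz":0,"hand":0.06},{"dx":0,"dy":0,"dz":0,"rx":0,"ry":0,"rz":0,"hand":0.06}]' 50
python3 -m pendant '[{"dx":0,"dy":0,"dz":0,"rx":0,"ry":0,"rz":0,"hand":0.06},{"dx":0,"dy":0,"dz":0,"rx":0,"ry":0,"rz":0,"hand":0.06}]' 50
python3 - <<'E'
from h import *
w=shot('wrist','w10.png');p=w['s']['position'];print(p)
uv=proj(w,[[.403,-.180,.056]])[0];c,a=dark(w,uv,22);g=plane(w,c,.056)[0]*1000;print(uv,c,a,'coupling at',g)
tool(w,g-p[:2]*1000)
E
```

```text
clock: 22.95
position: [0.6453, 0.0954, 0.1504]
ee_rot: [0.0, 0.709, 0.705, 0.0]
contact_force: [-0.5, 0.2, -0.1]
width: 0.0463
gripper_force: 0.0
[316.44152524 248.03281241] [316.60403531 247.46910467] 793 flanged at [[645.30774935  97.18342135]]
tool dx,dy mm [-276.7 -240.8]
clock: 24.0
position: [0.3969, -0.1811, 0.1478]
ee_rot: [-0.003, 0.71, 0.704, -0.002]
contact_force: [-0.5, 0.0, 0.8]
width: 0.0599
gripper_force: 0.0
clock: 24.17
position: [0.4014, -0.1782, 0.1486]
ee_rot: [-0.001, 0.709, 0.705, 0.0]
contact_force: [-0.6, -0.7, -0.6]
width: 0.0602
gripper_force: 0.0
[ 0.40135599 -0.1781816   0.14863373]
[319.42395867 251.96113289] [319.45158792 248.96979086] 1291 coupling at [ 403.02443442 -177.93547905]
tool dx,dy mm [0.3 1.7]
```

View pics/w10.png

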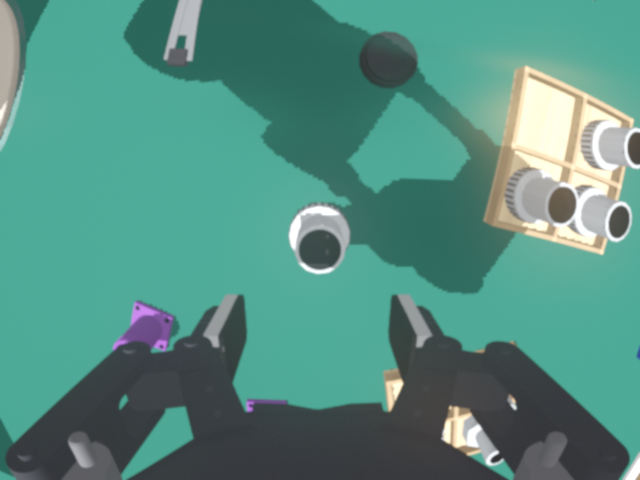

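The coupling (knurled foot) is at (320,240) with its bore at (319,249), and nothing is near the fingers. I descend and grip.

```bash
python3 -m pendant '[{"dx":0,"dy":0.0015,"dz":0.015,"rx":0,"ry":0,"rz":0,"hand":0.06},{"dx":0,"dy":0,"dz":0.025,"rx":0,"ry":0,"rz":0,"hand":0.06},{"dx":0,"dy":0,"dz":0.025,"rx":0,"ry":0,"rz":0,"hand":0.06},{"dx":0,"dy":0,"dz":0.025,"rx":0,"ry":0,"rz":0,"hand":0.06},{"dx":0,"dy":0,"dz":0.015,"rx":0,"ry":0,"rz":0,"hand":0.06},{"dx":0,"dy":0,"dz":0.009,"rx":0,"ry":0,"rz":0,"hand":0.06},{"dx":0,"dy":0,"dz":0.004,"rx":0,"ry":0,"rz":0,"hand":0.06},{"dx":0,"dy":0,"dz":0,"rx":0,"ry":0,"rz":0,"hand":0.06},{"dx":0,"dy":0,"dz":0,"rx":0,"ry":0,"rz":0,"hand":0.06}]' 50
```

```text
clock: 24.97
position: [0.404, -0.1783, 0.0318]
ee_rot: [0.0, 0.708, 0.706, 0.0]
contact_force: [0.5, 0.0, -0.0]
width: 0.0603
gripper_force: 0.0
```

```bash
python3 -m pendant '[{"dx":0,"dy":0,"dz":0,"rx":0,"ry":0,"rz":0,"hand":0.024},{"dx":0,"dy":0,"dz":0,"rx":0,"ry":0,"rz":0,"hand":0.024},{"dx":0,"dy":0,"dz":0,"rx":0,"ry":0,"rz":0,"hand":0.024},{"dx":0,"dy":0,"dz":0,"rx":0,"ry":0,"rz":0,"hand":0.024},{"dx":0,"dy":0,"dz":0,"rx":0,"ry":0,"rz":0,"hand":0.024},{"dx":0,"dy":0,"dz":0,"rx":0,"ry":0,"rz":0,"hand":0.024}]' 50
```

```text
clock: 25.47
position: [0.4041, -0.1791, 0.0328]
ee_rot: [0.001, 0.709, 0.705, 0.0]
contact_force: [0.1, 0.0, 7.0]
width: 0.0326
gripper_force: 49.6
```

```bash
python3 -m pendant '[{"dx":0,"dy":0,"dz":-0.015,"rx":0,"ry":0,"rz":0,"hand":0.024},{"dx":0,"dy":0,"dz":-0.035,"rx":0,"ry":0,"rz":0,"hand":0.024},{"dx":0,"dy":0,"dz":-0.035,"rx":0,"ry":0,"rz":0,"hand":0.024},{"dx":0,"dy":0,"dz":-0.03,"rx":0,"ry":0,"rz":0,"hand":0.024},{"dx":0,"dy":0.019,"dz":0,"rx":0,"ry":0,"rz":0,"hand":0.024},{"dx":0,"dy":0.035,"dz":0,"rx":0,"ry":0,"rz":0,"hand":0.024},{"dx":0,"dy":0.035,"dz":0,"rx":0,"ry":0,"rz":0,"hand":0.024},{"dx":0,"dy":0.035,"dz":0,"rx":0,"ry":0,"rz":0,"hand":0.024},{"dx":0,"dy":0.035,"dz":0,"rx":0,"ry":0,"rz":0,"hand":0.024},{"dx":0,"dy":0.035,"dz":0,"rx":0,"ry":0,"rz":0,"hand":0.024},{"dx":0,"dy":0.025,"dz":0,"rx":0,"ry":0,"rz":0,"hand":0.024},{"dx":0,"dy":0,"dz":0,"rx":0,"ry":0,"rz":0,"hand":0.024}]' 50
python3 -m pendant '[{"dx":0,"dy":0,"dz":0,"rx":0,"ry":0,"rz":0,"hand":0.024},{"dx":0,"dy":0,"dz":0,"rx":0,"ry":0,"rz":0,"hand":0.024}]' 50
python3 - <<'E'
from h import *
w=shot('wrist','w11.png');p=w['s']['position']
uv=proj(w,[.597,-.073,.004])[0];print(uv)
P=pocket(w,uv,[-33,33])
uv=proj(w,[p[0],p[1],p[2]-.0328+.056])[0];c,a=dark(w,uv,28);h=plane(w,c,p[2]-.0328+.056)[0]*1000-p[:2]*1000
print(c,a,'held rel TCP',h.round(1)); tool(w,P-p[:2]*1000); tool(w,P-h-p[:2]*1000)
E
```

```text
clock: 26.47
position: [0.6277, -0.1803, 0.1461]
ee_rot: [0.002, 0.709, 0.706, 0.002]
contact_force: [1.1, -0.6, 0.3]
width: 0.0323
gripper_force: 50.1
clock: 26.63
position: [0.6211, -0.1797, 0.1461]
ee_rot: [-0.001, 0.709, 0.705, -0.001]
contact_force: [-0.1, -0.9, -0.8]
width: 0.0323
gripper_force: 50.1
[284.68548821  94.39085927]
tray [ 623.2 -117.1] yaw -11.1 sides [136.5 136.5] pocket mm [597.2 -78.4]
[324.59080281 347.63678878] 1283 held rel TCP [ 3.  -3.8]
tool dx,dy mm [101.2 -24.4]
tool dx,dy mm [104.9 -27.4]
```

View pics/w11.png

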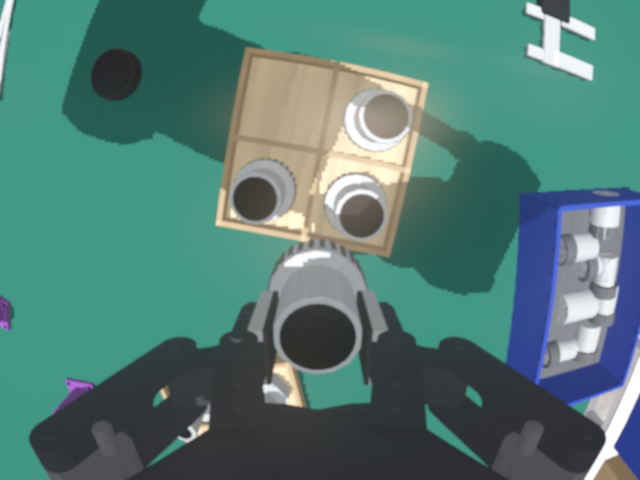

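The held coupling's bore is at (318,337). The detector's "held" value was a partial blob, so I ignore it. The empty pocket is at (285,94). I move there, turn the fingers 21° to clear the packed neighbours, and descend.

```bash
python3 -m pendant '[{"dx":0.022,"dy":-0.0055,"dz":0,"rx":0,"ry":0,"rz":0,"hand":0.024},{"dx":0.034,"dy":-0.008,"dz":0,"rx":0,"ry":0,"rz":0,"hand":0.024},{"dx":0.029,"dy":-0.007,"dz":0,"rx":0,"ry":0,"rz":0,"hand":0.024},{"dx":0.0155,"dy":-0.004,"dz":0,"rx":0,"ry":0,"rz":0,"hand":0.024},{"dx":0,"dy":0,"dz":0,"rx":0,"ry":0,"rz":-5.5,"hand":0.024},{"dx":0,"dy":0,"dz":0,"rx":0,"ry":0,"rz":-5.5,"hand":0.024},{"dx":0,"dy":0,"dz":0,"rx":0,"ry":0,"rz":-5.5,"hand":0.024},{"dx":0,"dy":0,"dz":0,"rx":0,"ry":0,"rz":-4.5,"hand":0.024},{"dx":0,"dy":0,"dz":0.015,"rx":0,"ry":0,"rz":0,"hand":0.024},{"dx":0,"dy":0,"dz":0.015,"rx":0,"ry":0,"rz":0,"hand":0.024},{"dx":0,"dy":0,"dz":0,"rx":0,"ry":0,"rz":0,"hand":0.024},{"dx":0,"dy":0,"dz":0,"rx":0,"ry":0,"rz":0,"hand":0.024}]' 50
python3 - <<'E'
from h import *
w=shot('wrist');p=w['s']['position']; print((rot(w['s']['ee_rot'])[:,1]).round(3)); tool(w,np.array([597.2,-78.4])-p[:2]*1000)
uv=proj(w,[p[0],p[1],p[2]-.0328+.056])[0];c,a=dark(w,uv,32,th=75);h=plane(w,c,p[2]-.0328+.056)[0]*1000-p[:2]*1000
print(uv,c,a,h)
E
```

```text
clock: 27.68
position: [0.5971, -0.0796, 0.1165]
ee_rot: [-0.001, 0.569, 0.823, -0.0]
contact_force: [0.6, -0.5, -1.1]
width: 0.0326
gripper_force: 50.1
[ 0.936  0.353 -0.002]
tool dx,dy mm [1.1 0.5]
[315.76411769 338.86057604] [316.05967138 336.94263477] 3469 [-0.1901574   0.81152596]
```

```bash
python3 -m pendant '[{"dx":0,"dy":0,"dz":0.012,"rx":0,"ry":0,"rz":0,"hand":0.024},{"dx":0,"dy":0,"dz":0.02,"rx":0,"ry":0,"rz":0,"hand":0.024},{"dx":0,"dy":0,"dz":0.02,"rx":0,"ry":0,"rz":0,"hand":0.024},{"dx":0,"dy":0,"dz":0.012,"rx":0,"ry":0,"rz":0,"hand":0.024},{"dx":0,"dy":0,"dz":0.006,"rx":0,"ry":0,"rz":0,"hand":0.024},{"dx":0,"dy":0,"dz":0.003,"rx":0,"ry":0,"rz":0,"hand":0.024},{"dx":0,"dy":0,"dz":0,"rx":0,"ry":0,"rz":0,"hand":0.024},{"dx":0,"dy":0,"dz":0.002,"rx":0,"ry":0,"rz":0,"hand":0.024},{"dx":0,"dy":0,"dz":0.001,"rx":0,"ry":0,"rz":0,"hand":0.024},{"dx":0,"dy":0,"dz":0,"rx":0,"ry":0,"rz":0,"hand":0.024}]' 50 | grep -E "pos|cont"; for i in 1 2 3 4 5 6; do python3 -m pendant '[{"dx":0,"dy":0,"dz":0.0005,"rx":0,"ry":0,"rz":0,"hand":0.024},{"dx":0,"dy":0,"dz":0,"rx":0,"ry":0,"rz":0,"hand":0.024}]' 50 | grep -E "pos|cont"; done
```

```text
position: [0.5988, -0.0795, 0.0415]
contact_force: [-0.3, 0.7, -2.4]
position: [0.5985, -0.0794, 0.0407]
contact_force: [0.1, 0.2, -0.9]
position: [0.5984, -0.0793, 0.0399]
contact_force: [-0.9, -0.3, -0.2]
position: [0.5983, -0.0793, 0.0392]
contact_force: [0.3, -0.5, -1.4]
position: [0.5983, -0.0793, 0.0387]
contact_force: [0.2, 0.3, -1.4]
position: [0.5983, -0.0793, 0.0382]
contact_force: [0.3, 1.0, -1.5]
position: [0.5983, -0.0793, 0.0377]
contact_force: [-0.4, -0.2, -0.7]
```

```bash
for i in 1 2 3 4 5; do python3 -m pendant '[{"dx":0,"dy":0,"dz":0.0005,"rx":0,"ry":0,"rz":0,"hand":0.024},{"dx":0,"dy":0,"dz":0,"rx":0,"ry":0,"rz":0,"hand":0.024}]' 50 | grep -E "pos|cont"; done
```

```text
position: [0.5983, -0.0793, 0.0372]
contact_force: [-0.5, -0.3, -0.7]
position: [0.5984, -0.0793, 0.0369]
contact_force: [-0.1, -1.2, -0.2]
position: [0.5984, -0.0793, 0.0369]
contact_force: [-2.0, 0.6, 2.5]
position: [0.5984, -0.0793, 0.0368]
contact_force: [-2.6, -0.4, 6.4]
position: [0.5984, -0.0793, 0.0368]
contact_force: [-2.7, 0.7, 9.8]
```

Seated. I release to 48 mm, rise, and check everything.

```bash
python3 -m pendant '[{"dx":0,"dy":0,"dz":-0.0015,"rx":0,"ry":0,"rz":0,"hand":0.024},{"dx":0,"dy":0,"dz":0,"rx":0,"ry":0,"rz":0,"hand":0.038},{"dx":0,"dy":0,"dz":0,"rx":0,"ry":0,"rz":0,"hand":0.044},{"dx":0,"dy":0,"dz":0,"rx":0,"ry":0,"rz":0,"hand":0.048},{"dx":0,"dy":0,"dz":0,"rx":0,"ry":0,"rz":0,"hand":0.048},{"dx":0,"dy":0,"dz":-0.01,"rx":0,"ry":0,"rz":0,"hand":0.048},{"dx":0,"dy":0,"dz":-0.025,"rx":0,"ry":0,"rz":0,"hand":0.048},{"dx":0,"dy":0,"dz":-0.035,"rx":0,"ry":0,"rz":0,"hand":0.048},{"dx":0,"dy":0,"dz":-0.035,"rx":0,"ry":0,"rz":0,"hand":0.048},{"dx":0,"dy":0,"dz":-0.035,"rx":0,"ry":0,"rz":0,"hand":0.048},{"dx":-0.03,"dy":-0.03,"dz":-0.02,"rx":0,"ry":0,"rz":0,"hand":0.048},{"dx":-0.03,"dy":-0.03,"dz":-0.01,"rx":0,"ry":0,"rz":0,"hand":0.048}]' 50
python3 -m pendant '[{"dx":-0.03,"dy":-0.03,"dz":-0.02,"rx":0,"ry":0,"rz":0,"hand":0.048},{"dx":-0.03,"dy":-0.03,"dz":-0.02,"rx":0,"ry":0,"rz":0,"hand":0.048},{"dx":-0.03,"dy":-0.03,"dz":-0.02,"rx":0,"ry":0,"rz":0,"hand":0.048},{"dx":0,"dy":0,"dz":0,"rx":0,"ry":0,"rz":0,"hand":0.048},{"dx":0,"dy":0,"dz":0,"rx":0,"ry":0,"rz":0,"hand":0.048}]' 50
python3 - <<'E'
from h import *
sd=shot('side');shot('scene')
cv2.imwrite('pics/side9.png',cv2.resize(sd['bgr'][60:470,80:480],None,fx=1.46,fy=1.46,interpolation=cv2.INTER_CUBIC))
for n,s,z in(('sleeve',(.5732,.3902),.066),('gland',(.5152,-.4096),.06),('flanged',(.6452,.0968),.06),('coupling',(.5972,-.0784),.06)):
    uv=proj(sd,[*s,z])[0]
    try: c,a=dark(sd,uv,9);print(n,uv.round(),c.round(1),a,(plane(sd,c,z)*1000-np.array(s)*1000).round(1))
    except Exception as e: print(n,uv,e)
E
```

```text
clock: 31.4
position: [0.5684, -0.1502, 0.2088]
ee_rot: [0.004, 0.567, 0.824, 0.001]
contact_force: [1.1, -0.9, -0.4]
width: 0.0477
gripper_force: 0.0
clock: 31.82
position: [0.5194, -0.2557, 0.2593]
ee_rot: [0.002, 0.57, 0.822, 0.0]
contact_force: [-0.4, -0.3, -0.2]
width: 0.0479
gripper_force: 0.0
sleeve [116. 375.] [114.3 375.4] 55 [[2.1 1.3]]
gland [351.  97.] [351.3  96.1] 9 [[ 1.2 -3.6]]
flanged [185. 227.] [184.  226.3] 65 [[ 1.6 -0.2]]
coupling [254. 174.] [254.  172.2] 105 [[ 2.6 -5.4]]
```

View pics/side9.png

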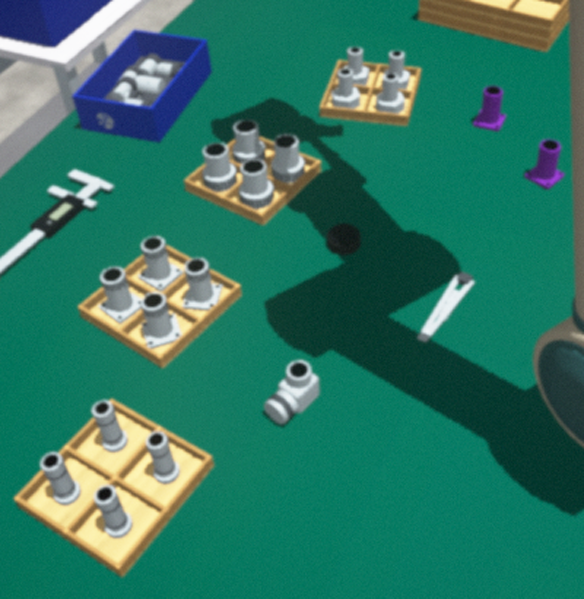

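All four trays are full: coupling (253,180 in the crop), flanged (157,320), sleeve (112,510) and gland (391,92) stand upright. The elbow, cap and purple look-alikes are where they were, and the arm is clear. Handing in.

```bash
python3 -c "from rig import manip; print(manip.sign_off())"
```

```text
the job is handed in; nothing more can be done
None
```

All four shells stand upright in the empty pockets of their matching trays, with the elbow, cap and purple look-alikes left in place; I handed the job in at about 32 s of the 112 s allowed.

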